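# Snug up a bar clamp on a freshly glued box

## Robot

A 6-joint arm with a two-finger parallel gripper is mounted at the origin on the work surface. World frame = base frame: x ahead of the robot, y to its left, z up, the work surface at z = 0. Lengths are in m, angles in rad, forces in N, time in s.
With the tool pointing down it reaches from about 0.325 to 0.875 m from the base axis. Payload 4.4 kg.
Tool frame: the origin (TCP) lies midway between the tips of the shut fingers; the grasp point (between the pads) lies 19 mm behind it; z points along the fingers, y is the direction in which the jaws open and shut (so a half turn about z gives the same grasp; the last joint's range is limited). The gripper opens to 85 mm and grips with 20 to 120 N. Pads are 22 mm wide; open, the fingers measure 114 mm over their backs; the gripper's body (76 mm by 85 mm) begins 54 mm behind the grasp point. The pads swing forward as they close: fully open they stand 13 mm farther back than shut.
Start: joints at [0.993, 0.207, 1.542, -0, 1.393, -0.15], TCP at [0.239, 0.523, 0.231] pointing down, gripper open.
Joint ranges: [-2.73, 2.73], [-0.86, 2.22], [0.23, 2.46], [-1.11, 4.25], [0.08, 2.63], [-2.82, 2.82]. Speed limits (rad/s): [2.79, 2.79, 3.14, 3.14, 3.14, 3.14].

## Interface

Orientations are given as a unit quaternion [w, x, y, z].
In Python, from station import ctrl, imaging gives the robot as it stands.
- The arm moves only by the tool step_arm, never from a script. Its argument "deltas" is a list of rows, each a list of 7 numbers: the shift along the tool's x, y, z in m, then the turn, a rotation vector about the tool's x, y, z in rad, then the closure in counts, from 0 (fully open) to 255 (shut). A call has 1 to 10 rows; each row is the pose to reach, as a shift and turn from the pose commanded when the call began, along the tool's axes at that moment; what a row does not reach only later rows make up. A row lasts 1/8 s, in which the tool goes at most 62.5 mm and 10.7 degrees, less where a joint would pass 70% of its speed; a pose out of reach is approached as far as the arm can. A call with a gripper value outside its range is refused whole. The fingers move at their own pace and stop on an object; "squeeze" is the grip in N (left out, the last holds). Time passes only in rows, so rows that repeat a pose let the fingers close. It gives the time, the measured TCP pose, the force and the opening at its end, in the units of the state.
- ctrl.sense(): the state, without advancing time (a new reading comes with each control period).
- imaging.capture(name): name is "side" or "top" or "wrist"; returns the picture (480x640x3 uint8, red, green, blue); there is no depth.
- imaging.calibration(name): a dict with "fx", "fy", "cx", "cy" (pixels), "k1" (the pictures are not rectified: a ray, as slopes to the right and down, at radius r is drawn at 1 + k1 r^2 times it, then the intrinsics apply), "extrinsics" (4x4, takes a point from camera to world coordinates); the wrist camera has in their place "T_tool_cam" (4x4, takes a point from camera to tool coordinates, whose origin is the TCP and whose axes are the flange's). Camera axes: x right, y down, z forward; pixel columns grow to the right and rows downward; lengths in m; the calibration is good to about 2 mm. A picture is of the moment at which its call begins: read the wrist's pose just before it. calibration takes no time and is no camera call.
- ctrl.hand_in(): hands the job in, once; it reports no verdict.
The state is a dict: "time_s": time; "q": joint angles; "joint_vel": joint speeds; "joint_efforts": joint torques, N m; "position": TCP position; "tool_rot": TCP orientation; "contact_force": force on the tool from outside, world axes, zero at the start; "ft_torque": the same for the moment, N m; "gripper_width": finger opening in m.
Only numpy, scipy, OpenCV 4.12 (cv2) and the standard library are available. Lean on these libraries where they do the work, as an engineer would, in place of code of your own. Each camera call takes 0.05 s, during which the arm holds its last target.

## Task

The small pine box on the table has just been glued and lies loose between the jaws of the one-hand bar clamp. Pump the clamp's trigger against its handle until both jaw pads bear snugly on the box, gently enough that its thin walls are not crushed, and finish still squeezing the trigger: do not let go, the pressure must stay on. Close the clamp by its trigger only, without touching its far jaw or the box, and leave the other things on the table alone.

Things in the scene. Friction and masses are not known exactly. Their poses are not given: they have to be found in the camera images.
- handle_grip (a point): Where to hold the clamp: midway between handle back and trigger front, 15 mm above the table. Axes: x from handle to jaw tips, y along the bar from head to far jaw, z up. Handle: bar along x, x -51..+40, y -28..-8 mm, z -13..+13. Together handle and released trigger are 58 mm wide here across y (34 when squeezed). Grasp from above, closing along y, tips near the table.
- clamp: One-hand bar clamp with the box in its jaws, loose, 0.5 kg, on its side, 30 mm thick; black plastic, notched steel bar. Origin on the table under the bar in the head; point handle_grip is at x = -60 mm. Same axes. Bar along y at x = 0, 18 mm wide, from y = -80 to 182 mm (slides to -y as it closes). Squeezing, the clamp slides about a centimetre on the table, which does no harm.
- trigger_lever: The grey trigger, 74 mm long, 9 mm thick, 20 mm high, alongside the handle (clamp x -99..-25 mm), front face at clamp y = +30 mm mid-length, 4 mm more at its free end; origin at its pivot. Closing fingers squeeze it towards the handle, a spring brings it back out when they open.
- trigger (a joint): Trigger angle: 0 released, 0.26 rad at its stop. 4 N at mid-length starts it, 8 N squeezes it right in, drawing the far jaw in 2 notches (12 mm; 1 after a short stroke). At its stop, open the fingers to 70 mm or more so that it comes right out, and squeeze again. If 15 N or more leaves it short of 0.22 rad, the jaws bear on the box; each newton beyond 6 then gives about 1.7 N on it: 15 to 20 N of squeeze is snug, 40 N crushes it.
- bar (a joint): How far the jaws have closed (m): the pads are 124 mm minus this apart, so at 0.035 and more they press on the box (90 mm). Starts at 0 to 0.020. Notches 6 mm apart: when the trigger is let go the bar slips back by up to a notch, so full pressure lasts only while the trigger is squeezed.
- trigger_face (a point): Middle of the trigger's front face, 15 mm above the table.
- near_pad: Rubber pad, 28 mm wide and 24 mm high, on the near jaw, which is part of the clamp's head; its origin is the clamp's origin.
- near_pad_face (a point): Centre of the near pad's face, 15 mm above the table.
- far_jaw: The far jaw, fixed on the end of the bar: 80 x 22 x 30 mm. Its origin is not on it: see point far_pad_face.
- far_pad: Slightly springy rubber pad, 28 mm wide and 24 mm high, on the far jaw.
- far_pad_face (a point): Centre of the far pad's face, 15 mm above the table.
- pine_box: the glued box, open at the top, loose: 80 mm along the jaws, 90 mm between the pads, 46 mm high, walls 6 mm, 0.14 to 0.28 kg; origin under its centre, z up
- spare_clamp: a second, empty one-hand bar clamp lying to the left, smaller opening (jaws 52 mm apart), not to be used; origin at its head, on the table
- glue_bottle: upright glue bottle, 54 mm diameter, 150 mm tall, origin under its centre
- tape_roll: roll of tape lying flat, 92 mm diameter, 25 mm high, origin under its centre
- offcut: small pine offcut 70 x 35 x 19 mm lying flat, origin under its centre
- pencil: pencil, 165 mm long and 8 mm thick, lying beyond the box, origin under its middle
- screwdriver: screwdriver lying on the right of the table
Mind the look-alikes: they are no part of the job. Of the things that look like the pine_box, take the one that is farthest to the robot's right at the start.

How it is judged:
At the end, for the whole second after the job is handed in: Both jaw pads press on the box with more than 5 N and less than 60 N, the fingers still squeeze the trigger with more than 4 N and the box stands flat on the table (within 0.1 rad and 10 mm) (contact force between far_pad and pine_box between 5 and 60 N and contact force between near_pad and pine_box between 5 and 60 N and contact force between trigger_lever and the fingers above 4 N and angle between pine_box's own z axis and vertical below 0.1 rad and height (world z) of pine_box below 0.01 m); the arm keeps its last pose, push and grip.
It fails at once if the box is crushed: a pad presses on it with more than 60 N (contact force between any of far_pad, near_pad and pine_box above 60 N).
It fails at once if the robot pushes the far jaw or the box directly (more than 3 N) (contact force between any of far_jaw, pine_box and the fingers above 3 N or contact force between any of far_jaw, pine_box and the arm above 3 N).
It fails at once if another thing on the table is moved by more than 40 mm (distance of any of spare_clamp, glue_bottle, tape_roll, offcut, pencil, screwdriver from where it was at the start of the episode above 0.04 m).
It also fails if it takes over 64 s, if anything falls off the work surface, if the arm or the gripper's body presses on something with over 40 N, if the wrist force passes 120 N, or if a joint passes its speed limit or range.

## Working session

There is one attempt and no reset: what is moved stays moved. The work goes in short steps, Python scripts to look and compute and a tool call to move; the robot and the scene stay as the last step left them, time stands still between calls to the robot, and variables do not carry over. Pictures are saved under pics/ and viewed, and the job is handed in when it is done.

Besides the shell and the picture viewer there is one more tool, called after "Call:" as name(argument=value, ...), one argument or row to a line, values as JSON. step_arm: Moves the arm, as the interface text tells. Its arguments: {"type":"object","properties":{"deltas":{"type":"array","items":{"type":"array","items":{"type":"number"}}},"squeeze":{"type":"number"}},"required":["deltas"]}

```bash
ls; mkdir -p pics; python3 - <<'E'
from station import ctrl, imaging
import cv2
print(ctrl.sense())
for n in("side","top","wrist"):
    print(n,imaging.calibration(n))
    cv2.imwrite(f"pics/{n}0.png",imaging.capture(n)[:,:,::-1])
E
```

```text
pics
{'time_s': 0.0, 'q': array([ 9.92473982e-01,  2.07421461e-01,  1.54296096e+00,  6.12809853e-06,
        1.39346406e+00, -1.50530988e-01]), 'joint_vel': array([-0.00031845, -0.00220947, -0.00143906, -0.00156379,  0.00070615,
        0.00043919]), 'joint_efforts': array([ 1.73412507e-03, -3.83021057e+01, -2.91607744e+01,  5.93721688e-05,
        9.96324787e-03, -5.56198415e-06]), 'position': array([0.23815753, 0.52253948, 0.23012158]), 'tool_rot': array([-4.04464511e-04,  2.12268799e-01,  9.77210667e-01, -1.05183181e-03]), 'contact_force': array([-0.62082413,  0.36350226, -0.57763878]), 'ft_torque': array([ 0.0263132 ,  0.00255532, -0.03972632]), 'gripper_width': 0.08545288581848744}
side {'fx': 467.4960694542442, 'fy': 467.4960694542442, 'cx': 318.60853012736465, 'cy': 244.80525402871882, 'k1': 0.0253383915265065, 'extrinsics': array([[ 0.98418675, -0.08129103,  0.15737916,  0.43407468],
       [-0.17605198, -0.54695897,  0.8184385 , -0.97610969],
       [ 0.01954823, -0.83320325, -0.55262122,  0.7223061 ],
       [ 0.        ,  0.        ,  0.        ,  1.        ]])}
top {'fx':
[... 176 characters left out ...]
10254063,  0.48659873],
       [-0.99995105, -0.00324819,  0.00934547,  0.01050491],
       [-0.00896305, -0.10257477, -0.99468492,  1.28523994],
       [ 0.        ,  0.        ,  0.        ,  1.        ]])}
wrist {'fx': 400.0425361516408, 'fy': 400.0425361516408, 'cx': 322.1143338689406, 'cy': 236.77591513761146, 'k1': 0.031426847632708914, 'T_tool_cam': array([[ 8.60475150e-04, -9.53768447e-01, -3.00541192e-01,
         7.69115992e-02],
       [ 9.99999605e-01,  8.88192850e-04,  4.44015472e-05,
        -6.88291617e-04],
       [ 2.24589743e-04, -3.00541112e-01,  9.53768835e-01,
        -1.42510801e-01],
       [ 0.00000000e+00,  0.00000000e+00,  0.00000000e+00,
         1.00000000e+00]])}
```

View pics/top0.png

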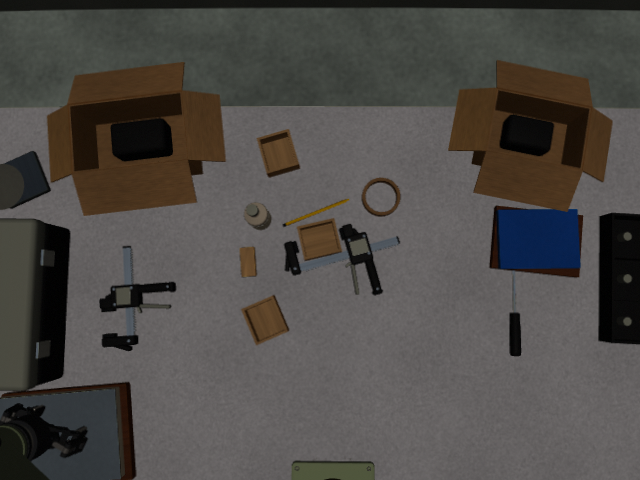

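View pics/side0.png

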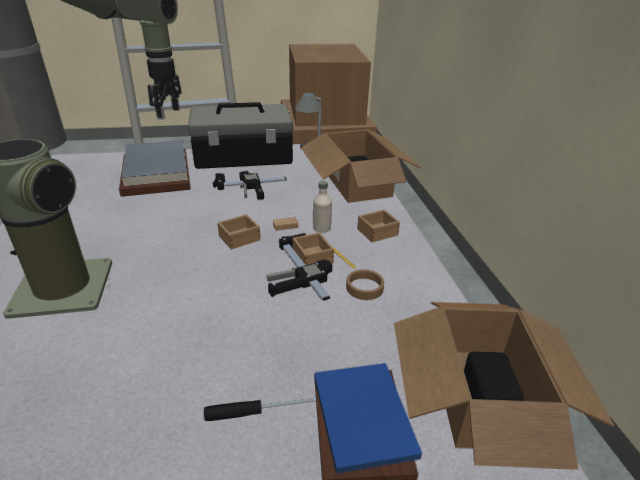

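View pics/wrist0.png

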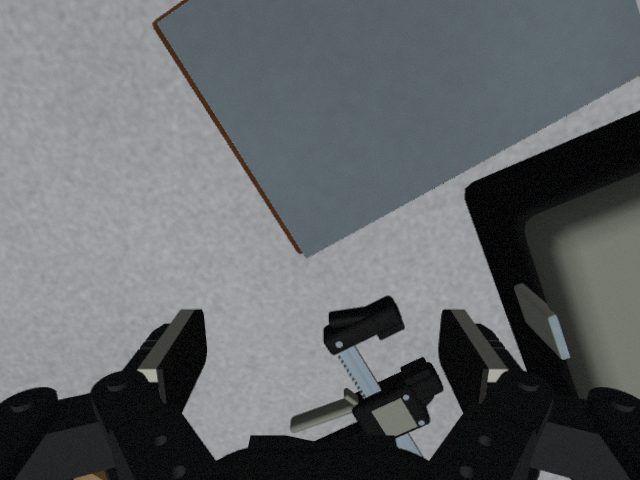

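Look-alikes, in top-view pixels:
- **Boxes:** (319,240), (278,153) and (265,319). The box at (319,240) is farthest right and sits in the jaws.
- **Clamps:** the one at (357,247) holds the box. The spare is at (125,296).

I'll check this choice in a close crop.

```bash
cat > h.py <<'E'
import numpy as np, cv2
from station import ctrl, imaging
from scipy.spatial.transform import Rotation as R
def Ttool(s):
    T=np.eye(4); w,x,y,z=s["tool_rot"]; T[:3,:3]=R.from_quat([x,y,z,w]).as_matrix(); T[:3,3]=s["position"]; return T
def ext(n,s=None):
    c=imaging.calibration(n)
    return c["extrinsics"] if n!="wrist" else Ttool(s)@c["T_tool_cam"]
def ray(n,uv,s=None):
    c=imaging.calibration(n); d=np.array([(uv[0]-c["cx"])/c["fx"],(uv[1]-c["cy"])/c["fy"]]); p=d.copy()
    for _ in range(20): p=d/(1+c["k1"]*(p@p))
    E=ext(n,s); v=E[:3,:3]@np.array([p[0],p[1],1]); return E[:3,3],v/np.linalg.norm(v)
def onz(n,uv,z,s=None):
    o,v=ray(n,uv,s); return o+v*(z-o[2])/v[2]
def tri(rays):
    A=np.zeros((3,3));b=np.zeros(3)
    for o,v in rays:
        P=np.eye(3)-np.outer(v,v);A+=P;b+=P@o
    p=np.linalg.solve(A,b); return p,[float(np.linalg.norm((np.eye(3)-np.outer(v,v))@(p-o))) for o,v in rays]
def proj(n,X,s=None):
    c=imaging.calibration(n); q=np.linalg.inv(ext(n,s))@np.append(X,1); p=q[:2]/q[2]; p=p*(1+c["k1"]*(p@p)); return p*c["fx"]+[c["cx"],c["cy"]]
E
python3 - <<'E'
import cv2
a=cv2.imread("pics/top0.png")[200:310,265:415]; cv2.imwrite("pics/topc.png",cv2.resize(a,None,fx=5,fy=5,interpolation=cv2.INTER_CUBIC))
a=cv2.imread("pics/side0.png")[220:310,250:400]; cv2.imwrite("pics/sidec.png",cv2.resize(a,None,fx=5,fy=5,interpolation=cv2.INTER_CUBIC))
E
```

```text
(no output)
```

View pics/topc.png

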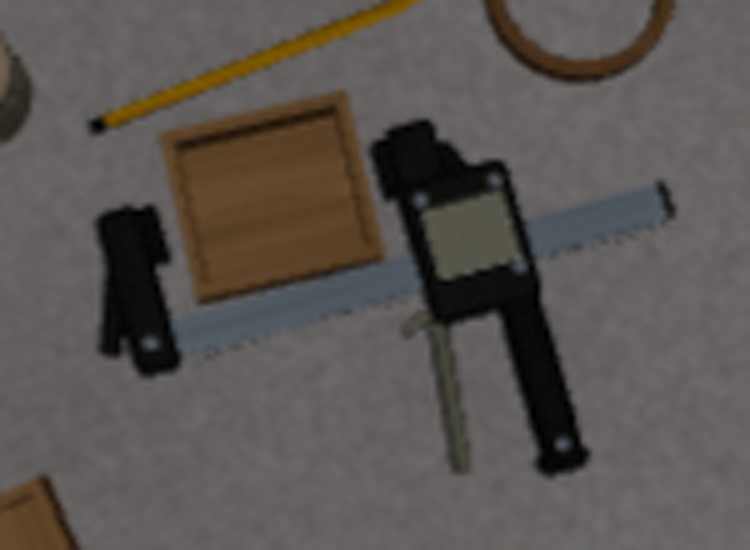

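View pics/sidec.png

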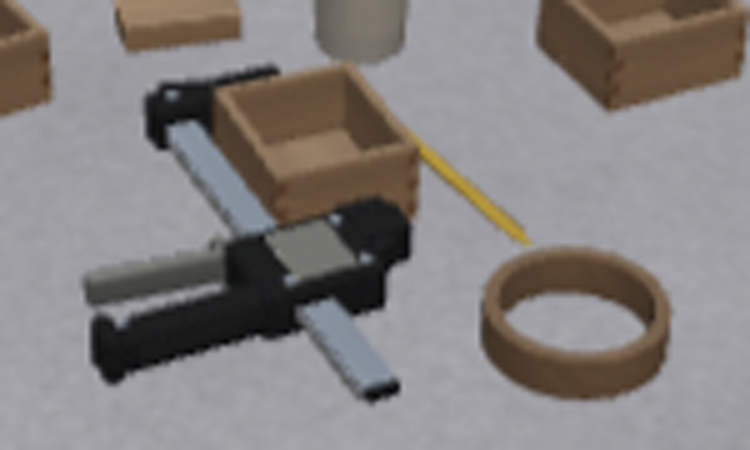

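```bash
python3 - <<'E'
from h import *
T=lambda u,v:(265+u/5,200+v/5); S=lambda u,v:(250+u/5,220+v/5)
for nm,t,s in [("rivet handle",(562,443),(118,325)),("trig tip",(460,468),(88,277)),("rivet farjaw",(151,343),(173,95)),("panel br",(518,266),(288,280)),("panel ur",(495,180),(363,253)),("panel ul",(421,201),(335,218)),("bar end",(664,200),(383,384))]:
    print(nm,*[np.round(x,4) for x in tri([ray("top",T(*t)),ray("side",S(*s))])], onz("top",T(*t),.03).round(4))
b1=onz("top",T(180,335),.018);b2=onz("top",T(655,203),.018);d=b1-b2;print("bar",b1,b2,np.degrees(np.arctan2(d[1],d[0])),np.linalg.norm(d))
p=onz("top",T(440,325),.025);q=onz("top",T(460,470),.025);print("trig",p,q)
p=onz("top",T(523,310),.028);q=onz("top",T(560,455),.028);print("handle",p,q,np.degrees(np.arctan2(*(p-q)[[1,0]])))
E
```

```text
rivet handle [ 0.4969 -0.1054  0.0308] [0.0013 0.0013] [ 0.4982 -0.1056  0.03  ]
trig tip [ 0.4858 -0.0582  0.0248] [0.0006 0.0006] [ 0.4864 -0.0579  0.03  ]
rivet farjaw [0.5441 0.0868 0.0327] [0.0001 0.0001] [0.5442 0.087  0.03  ]
panel br [ 0.5804 -0.0851  0.0324] [0.0004 0.0004] [ 0.581  -0.0854  0.03  ]
panel ur [ 0.62   -0.0742  0.0363] [0.001 0.001] [ 0.6217 -0.0747  0.03  ]
panel ul [ 0.6112 -0.0396  0.0336] [0. 0.] [ 0.6116 -0.0398  0.03  ]
bar end [ 0.6135 -0.1555  0.021 ] [0.0002 0.0002] [ 0.6125 -0.1543  0.03  ]
bar [0.54858603 0.07398485 0.018     ] [ 0.61220679 -0.15162677  0.018     ] 105.74804846878848 0.23441033290979896
trig [ 0.55341135 -0.04888988  0.025     ] [ 0.48544693 -0.05817653  0.025     ]
handle [ 0.56044389 -0.08778675  0.028     ] [ 0.4926016  -0.10480121  0.028     ] 14.079068141054517
```

Call:
step_arm(
  deltas=[
    [-0.05,-0.042,0,0,0,-0.07,0],
    [-0.105,-0.085,0,0,0,-0.14,0],
    [-0.155,-0.127,0,0,0,-0.21,0],
    [-0.205,-0.17,0,0,0,-0.28,0],
    [-0.257,-0.212,0,0,0,-0.35,0],
    [-0.308,-0.255,0,0,0,-0.42,0],
    [-0.36,-0.298,0,0,0,-0.49,0],
    [-0.411,-0.34,0,0,0,-0.56,0],
    [-0.462,-0.382,0,0,0,-0.63,0],
    [-0.513,-0.425,0.01,0,0,-0.69,0],
  ],
  squeeze=20,
)

```text
time_s: 1.4
position: [0.512, -0.041, 0.2256]
tool_rot: [0.001, -0.132, 0.991, -0.0]
contact_force: [1.2, 0.5, 0.1]
gripper_width: 0.0855
```

```bash
python3 - <<'E'
from h import *
s=ctrl.sense();print(s)
R_=Ttool(s);print(R_)
cv2.imwrite("pics/w1.png",imaging.capture("wrist")[:,:,::-1])
np.save("s1.npy",R_)
E
```

```text
{'time_s': 1.4, 'q': array([-2.48719550e-01,  7.97011613e-02,  1.69779280e+00,  3.73844224e-04,
        1.36269522e+00, -2.08340297e+00]), 'joint_vel': array([-0.80175028,  0.54705077, -0.46145864,  0.00447375, -0.0825002 ,
       -1.2751367 ]), 'joint_efforts': array([  1.79643497, -34.82623816, -26.86819732,  -0.22177233,
         0.26025781,   1.02999028]), 'position': array([ 0.51198998, -0.04097843,  0.22562658]), 'tool_rot': array([ 7.19467232e-04, -1.31522855e-01,  9.91312873e-01, -9.08984386e-05]), 'contact_force': array([1.21098286, 0.48530688, 0.0845963 ]), 'ft_torque': array([-0.04906154, -0.00789094,  0.03555179]), 'gripper_width': 0.08546648805040417}
[[-9.65402442e-01 -2.60760469e-01  1.45034470e-03  5.11989981e-01]
 [-2.60760730e-01  9.65403460e-01  9.03518464e-06 -4.09784326e-02]
 [-1.40252381e-03 -3.69470354e-04 -9.99998948e-01  2.25626583e-01]
 [ 0.00000000e+00  0.00000000e+00  0.00000000e+00  1.00000000e+00]]
```

View pics/w1.png

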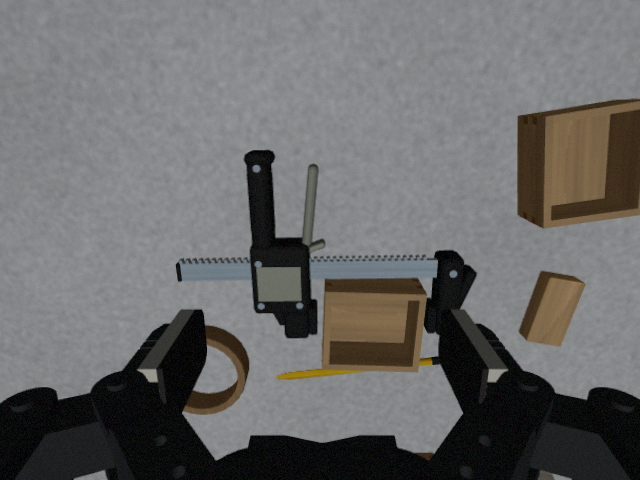

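Call:
step_arm(
  deltas=[
    [0,0,0,0,0,0,0],
    [0,0,0,0,0,0,0],
  ],
)

```text
time_s: 1.7
position: [0.5104, -0.038, 0.2249]
tool_rot: [-0.0, -0.131, 0.991, 0.0]
contact_force: [0.4, -0.3, 0.6]
gripper_width: 0.0855
```

```bash
python3 - <<'E'
from h import *
s=ctrl.sense();print(s["time_s"],s["joint_vel"].round(3))
print(Ttool(s).round(4))
im=imaging.capture("wrist")[:,:,::-1]
cv2.imwrite("pics/w2.png",im)
import pickle;pickle.dump(s,open("s2.pkl","wb"))
E
```

```text
1.7 [ 0.021 -0.013  0.004 -0.002 -0.004 -0.004]
[[-9.657e-01 -2.596e-01 -1.100e-03  5.104e-01]
 [-2.596e-01  9.657e-01  8.000e-04 -3.800e-02]
 [ 9.000e-04  1.100e-03 -1.000e+00  2.249e-01]
 [ 0.000e+00  0.000e+00  0.000e+00  1.000e+00]]
```

View pics/w2.png

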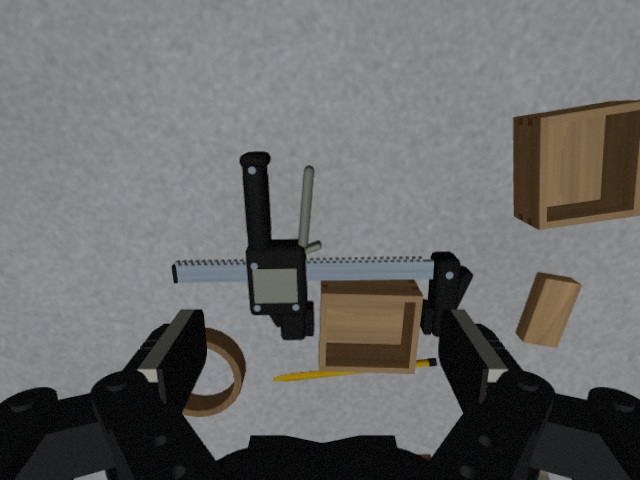

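```bash
python3 - <<'E'
import cv2
a=cv2.imread("pics/w2.png")[140:350,165:325]; a=cv2.convertScaleAbs(a,alpha=1.6); a=cv2.resize(a,None,fx=3.8,fy=3.8*0.75,interpolation=cv2.INTER_CUBIC) if 0 else cv2.resize(a[:150],None,fx=4,fy=4,interpolation=cv2.INTER_CUBIC); cv2.imwrite("pics/w2c.png",a)
E
```

```text
(no output)
```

View pics/w2c.png

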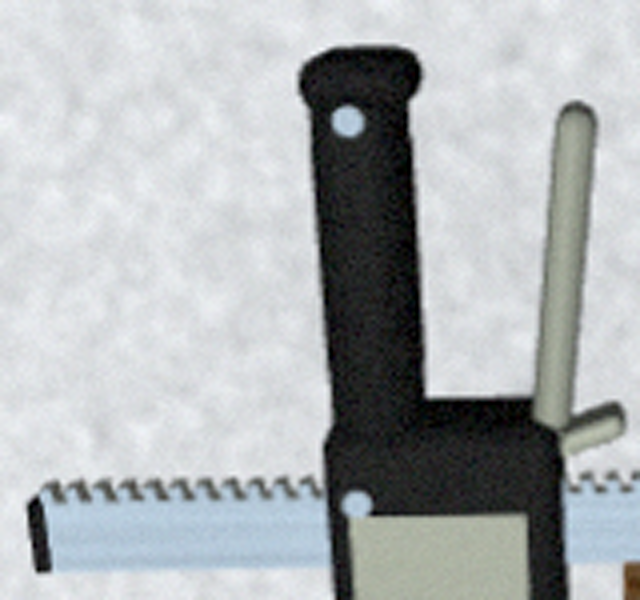

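```bash
python3 - <<'E'
from h import *
import pickle;s=pickle.load(open("s2.pkl","rb"))
C=lambda u,v:(165+u/4,140+v/4)
T=lambda u,v:(265+u/5,200+v/5); S=lambda u,v:(250+u/5,220+v/5)
for nm,w,t,si in [("rivet",(348,122),(562,443),(118,325)),("trigtip",(577,105),(460,468),(88,277)),("headrivet",(357,504),(518,266),(288,280))]:
    r=[ray("wrist",C(*w),s),ray("top",T(*t)),ray("side",S(*si))]
    print(nm,*[np.round(x,4) for x in tri(r)],*[np.round(x,4) for x in tri(r[::2])])
im=cv2.imread("pics/w2.png").astype(int)
# blue-ish steel mask
m=((im[...,0]-im[...,2])>15)&(im[...,0]>90)
pts=[]
for u in list(range(182,242,4))+list(range(315,430,5)):
    vs=np.where(m[250:290,u])[0]+250
    if len(vs): pts.append((u,vs.min(),vs.max()))
print(pts[::4])
top=np.array([onz("wrist",(u,a),.02,s)[:2] for u,a,b in pts]); 
lo=np.array([onz("wrist",(u,b+1),.02,s)[:2] for u,a,b in pts if u<245])
for P in(top,lo):
    vx,vy,x0,y0=cv2.fitLine(P.astype(np.float32),cv2.DIST_HUBER,0,.01,.01).ravel(); print("line",np.degrees(np.arctan2(vy,vx)),x0,y0)
# handle mid-line at z .028, dark
H=[]
for v in range(185,235,5):
    row=im[v,225:285].max(1); us=np.where(row<55)[0]+225
    H.append((v,us.min(),us.max()+1))
print(H)
for e in(1,2):
    P=np.array([onz("wrist",(h[e],h[0]),.02,s)[:2] for h in H]);vx,vy,x0,y0=cv2.fitLine(P.astype(np.float32),cv2.DIST_HUBER,0,.01,.01).ravel();print("handle edge",np.degrees(np.arctan2(vy,vx)),x0,y0)
E
```

```text
rivet [ 0.4971 -0.1041  0.0298] [0.0014 0.0018 0.0014] [ 0.4966 -0.1029  0.029 ] [0.0009 0.0009]
trigtip [ 0.4846 -0.0576  0.024 ] [0.0025 0.0019 0.0008] [ 0.4838 -0.0572  0.0238] [0.0016 0.0016]
headrivet [ 0.5805 -0.0839  0.0314] [0.0013 0.0014 0.0003] [ 0.5805 -0.0827  0.0306] [0.0001 0.0001]
[(182, np.int64(262), np.int64(282)), (198, np.int64(265), np.int64(282)), (214, np.int64(262), np.int64(281)), (230, np.int64(265), np.int64(281)), (320, np.int64(263), np.int64(279)), (340, np.int64(263), np.int64(279)), (360, np.int64(263), np.int64(278)), (380, np.int64(262), np.int64(278)), (400, np.int64(262), np.int64(278)), (420, np.int64(259), np.int64(278))]
line -74.27583 0.5753871 -0.058476627
line -73.52492 0.61316067 -0.123314194
[(185, np.int64(244), np.int64(268)), (190, np.int64(244), np.int64(269)), (195, np.int64(244), np.int64(269)), (200, np.int64(245), np.int64(269)), (205, np.int64(245), np.int64(270)), (210, np.int64(246), np.int64(270)), (215, np.int64(246), np.int64(270)), (220, np.int64(246), np.int64(270)), (225, np.int64(247), np.int64(271)), (230, np.int64(247), np.int64(271))]
handle edge 15.9607935 0.53283364 -0.10281304
handle edge 16.133085 0.5272036 -0.081995495
```

The clamp holding the box is confirmed. Its yaw is 15.8°, and rivet and trigger heights of about 30 and 24 mm match the text. Handle_grip comes out at (0.527, -0.0745). I'll move above it and check.

Call:
step_arm(
  deltas=[
    [-0.007,-0.04,0.03,0,0,-0.013,0],
    [-0.007,-0.04,0.08,0,0,-0.013,0],
    [-0.007,-0.04,0.12,0,0,-0.013,0],
    [-0.007,-0.04,0.14,0,0,-0.013,0],
    [-0.007,-0.04,0.14,0,0,-0.013,0],
    [-0.007,-0.04,0.14,0,0,-0.013,0],
  ],
)

```text
time_s: 2.5
position: [0.5291, -0.075, 0.0866]
tool_rot: [0.001, -0.138, 0.99, -0.0]
contact_force: [0.1, 0.3, 0.2]
gripper_width: 0.085
```

```bash
python3 - <<'E'
from h import *
s=ctrl.sense();print(s["time_s"],s["joint_vel"].round(3),s["contact_force"])
print(Ttool(s).round(4))
im=imaging.capture("wrist")[:,:,::-1]
cv2.imwrite("pics/w3.png",im)
import pickle;pickle.dump(s,open("s3.pkl","wb"))
E
```

```text
2.5 [-0.007 -0.008 -0.014 -0.001 -0.003 -0.003] [0.11080501 0.31738157 0.21235488]
[[-9.619e-01 -2.732e-01  2.200e-03  5.291e-01]
 [-2.732e-01  9.619e-01 -6.000e-04 -7.500e-02]
 [-1.900e-03 -1.200e-03 -1.000e+00  8.660e-02]
 [ 0.000e+00  0.000e+00  0.000e+00  1.000e+00]]
```

View pics/w3.png

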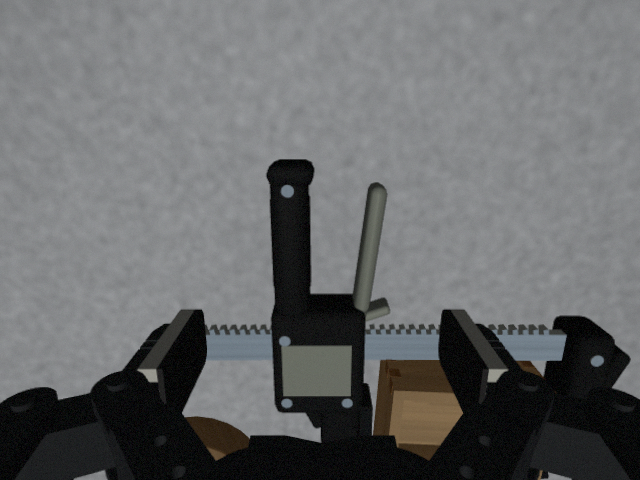

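```bash
python3 - <<'E'
from h import *
import pickle;s=pickle.load(open("s3.pkl","rb"));Ti=np.linalg.inv(Ttool(s))
for nm,uv,z in [("handle L mid",(273,240),.015),("handle R",(310,240),.015),("trig front mid(365..)",(377,240),.015),("trig front tip",(386,190),.015),("teeth",(235,326),.02),("bar low",(235,360),.02),("handle rivet",(287,191),.03),("trig tip",(377,184),.025),("handle end",(291,160),.025)]:
    p=onz("wrist",uv,z,s); print(nm,p.round(4),(Ti@np.append(p,1))[:2].round(4))
E
```

```text
handle L mid [ 0.5293 -0.1043  0.015 ] [ 0.008  -0.0281]
handle R [ 0.5236 -0.0843  0.015 ] [ 0.008  -0.0073]
trig front mid(365..) [ 0.5132 -0.048   0.015 ] [0.008  0.0304]
trig front tip [ 0.4849 -0.0523  0.015 ] [0.0365 0.034 ]
teeth [ 0.5853 -0.1128  0.02  ] [-0.0436 -0.0516]
bar low [ 0.608  -0.1079  0.02  ] [-0.0668 -0.0531]
handle rivet [ 0.4969 -0.1031  0.03  ] [ 0.0388 -0.0181]
trig tip [ 0.4818 -0.0598  0.025 ] [0.0415 0.0277]
handle end [ 0.4821 -0.1053  0.025 ] [ 0.0536 -0.0162]
```

Call:
step_arm(
  deltas=[
    [0.004,0.001,0.03,0,0,0,0],
    [0.004,0.001,0.055,0,0,0,0],
    [0.004,0.001,0.07,0,0,0,0],
    [0.004,0.001,0.08,0,0,0,0],
    [0.004,0.001,0.082,0,0,0,0],
    [0.004,0.001,0.082,0,0,0,0],
  ],
)

```text
time_s: 3.3
position: [0.5247, -0.076, 0.0039]
tool_rot: [0.001, -0.137, 0.991, -0.0]
contact_force: [0.8, 0.3, -0.1]
gripper_width: 0.0855
```

```bash
python3 - <<'E'
from h import *
s=ctrl.sense();print(s["time_s"],s["position"],s["contact_force"])
cv2.imwrite("pics/w4.png",imaging.capture("wrist")[:,:,::-1])
E
```

```text
3.3 [ 0.52473242 -0.07602409  0.00386187] [ 0.75500865  0.30078208 -0.09531834]
```

View pics/w4.png

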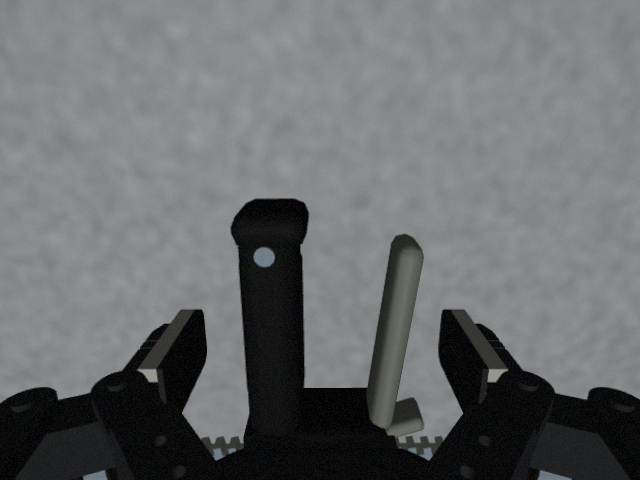

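Call:
step_arm(
  deltas=[
    [0,0,0,0,0,0,70],
    [0,0,0,0,0,0,90],
    [0,0,0,0,0,0,105],
    [0,0,0,0,0,0,120],
    [0,0,0,0,0,0,135],
    [0,0,0,0,0,0,150],
    [0,0,0,0,0,0,165],
    [0,0,0,0,0,0,180],
    [0,0,0,0,0,0,180],
    [0,0,0,0,0,0,180],
  ],
  squeeze=20,
)

```text
time_s: 4.6
position: [0.5267, -0.0797, 0.0067]
tool_rot: [0.002, -0.138, 0.99, -0.004]
contact_force: [-5.4, -8.5, 14.7]
gripper_width: 0.034
```

```bash
python3 - <<'E'
from h import *
s=ctrl.sense();print(s["time_s"],s["position"],s["contact_force"],s["gripper_width"])
cv2.imwrite("pics/w5.png",imaging.capture("wrist")[:,:,::-1])
a=imaging.capture("top")[:,:,::-1][200:310,265:415]; cv2.imwrite("pics/t5.png",cv2.resize(cv2.convertScaleAbs(a,alpha=1.5),None,fx=5,fy=5,interpolation=cv2.INTER_CUBIC))
E
```

```text
4.6 [ 0.5266951  -0.0797148   0.00669012] [-5.38104499 -8.5290911  14.72709534] 0.03399553595612613
```

View pics/w5.png

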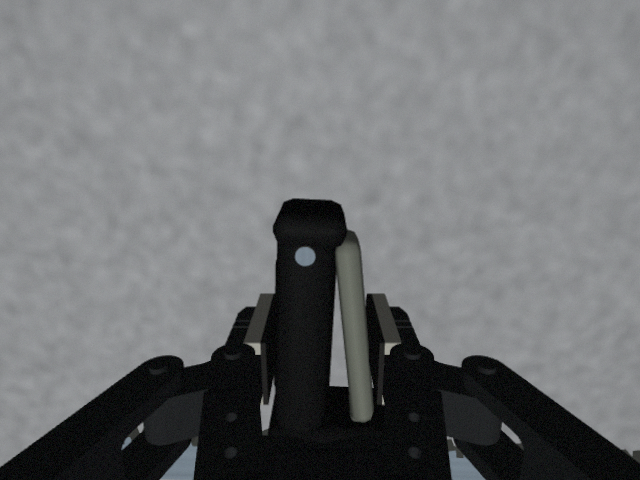

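View pics/t5.png

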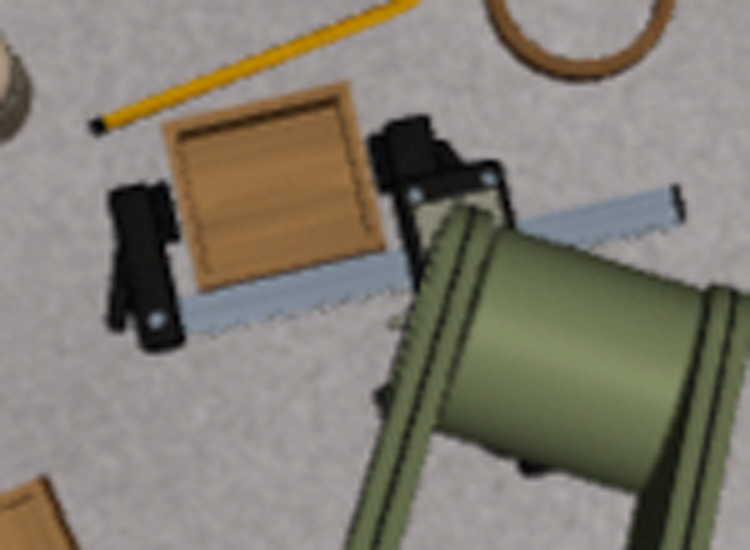

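Call:
step_arm(
  deltas=[
    [0,0,-0.002,0,0,0,120],
    [0,0.004,-0.004,0,0,0,60],
    [0,0.008,-0.004,0,0,0,0],
    [0,0.008,-0.004,0,0,0,0],
    [0,0.008,-0.004,0,0,0,0],
    [0,0.008,-0.004,0,0,0,0],
  ],
)

```text
time_s: 5.45
position: [0.522, -0.0682, 0.0072]
tool_rot: [-0.0, -0.137, 0.991, -0.0]
contact_force: [0.2, 0.8, 0.5]
gripper_width: 0.0855
```

```bash
python3 - <<'E'
from h import *
s=ctrl.sense();print(s["time_s"],s["position"],s["contact_force"],s["gripper_width"])
cv2.imwrite("pics/w6.png",imaging.capture("wrist")[:,:,::-1])
E
```

```text
5.45 [ 0.52196531 -0.06815874  0.0072495 ] [0.19572457 0.83874841 0.50332375] 0.08549027965675336
```

View pics/w6.png

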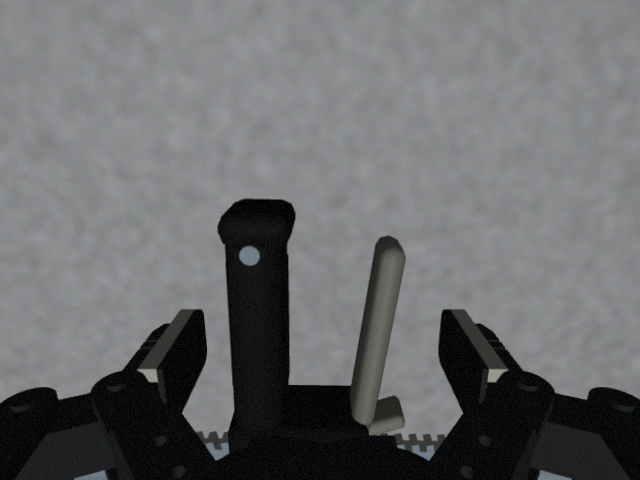

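Call:
step_arm(
  deltas=[
    [0,-0.003,0,0,0,0,60],
    [0,-0.003,0,0,0,0,80],
    [0,-0.004,0,0,0,0,95],
    [0,-0.006,0,0,0,0,110],
    [0,-0.008,0,0,0,0,125],
    [0,-0.01,0,0,0,0,140],
    [0,-0.012,0,0,0,0,155],
    [0,-0.013,0,0,0,0,170],
    [0,-0.013,0,0,0,0,180],
    [0,-0.013,0,0,0,0,180],
  ],
  squeeze=20,
)

```text
time_s: 6.75
position: [0.5248, -0.0788, 0.0092]
tool_rot: [-0.001, -0.137, 0.991, 0.002]
contact_force: [-6.8, 7.4, 17.1]
gripper_width: 0.0386
```

```bash
python3 - <<'E'
from h import *
s=ctrl.sense();print(s["time_s"],s["position"],s["contact_force"],s["gripper_width"])
a=imaging.capture("top")[:,:,::-1][200:310,265:415]; cv2.imwrite("pics/t7.png",cv2.resize(cv2.convertScaleAbs(a,alpha=1.5),None,fx=5,fy=5,interpolation=cv2.INTER_CUBIC))
E
```

```text
6.75 [ 0.52484028 -0.07881306  0.00917938] [-6.80216349  7.39517356 17.09943513] 0.03864774634602028
```

View pics/t7.png

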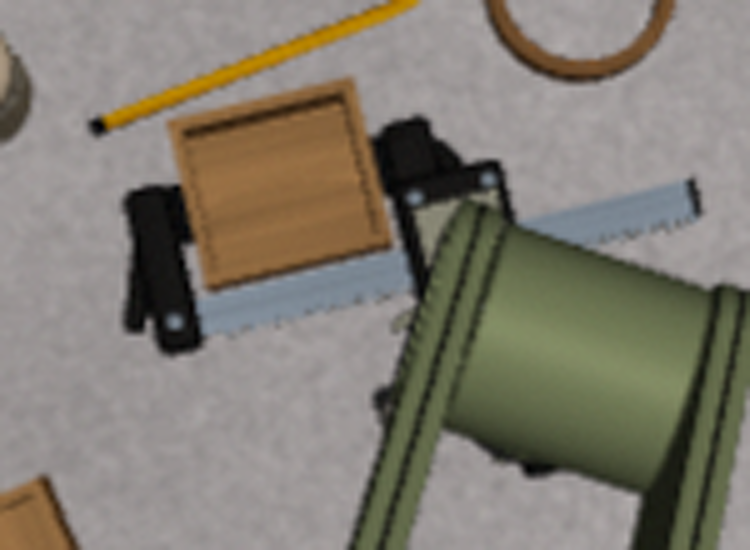

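Call:
step_arm(
  deltas=[
    [0,0,0,0,0,0,180],
    [0,0.001,0,0,0,0,180],
    [0,0.002,0,0,0,0,185],
    [0,0.002,0,0,0,0,185],
    [0,0.002,0,0,0,0,185],
  ],
)

```text
time_s: 7.42
position: [0.5249, -0.0787, 0.0092]
tool_rot: [-0.0, -0.137, 0.991, 0.0]
contact_force: [-6.5, 1.3, 15.3]
gripper_width: 0.0389
```

```bash
python3 - <<'E'
from h import *
s=ctrl.sense();print(s["time_s"],s["position"],s["contact_force"],s["gripper_width"])
cv2.imwrite("pics/w8.png",imaging.capture("wrist")[:,:,::-1])
a=imaging.capture("side")[:,:,::-1][210:310,250:400]; cv2.imwrite("pics/s8.png",cv2.resize(cv2.convertScaleAbs(a,alpha=1.2),None,fx=5,fy=5,interpolation=cv2.INTER_CUBIC))
E
```

```text
7.425 [ 0.52487702 -0.07872279  0.00920147] [-6.51701771  1.2974243  15.30559981] 0.038900064415350856
```

View pics/w8.png

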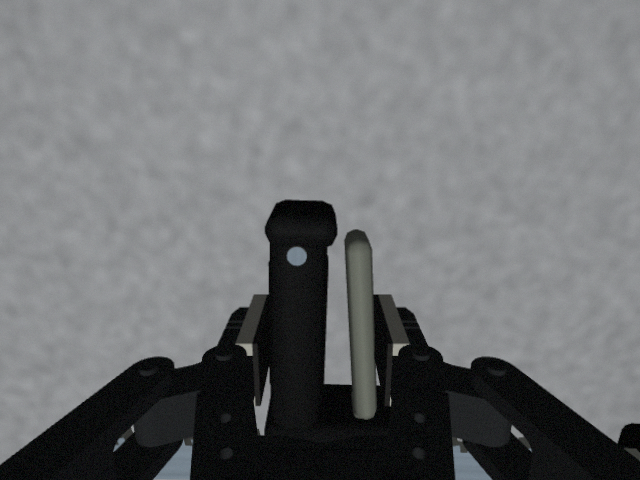

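View pics/s8.png

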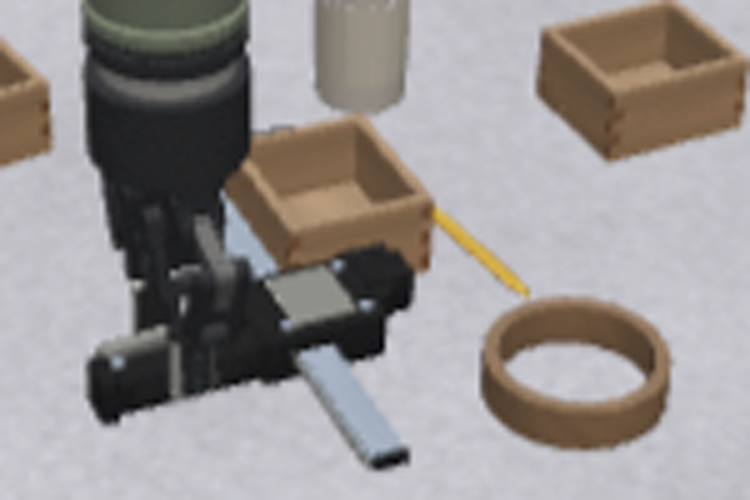

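Call:
step_arm(
  deltas=[
    [0,0,0,0,0,0,185],
    [0,0,0,0,0,0,185],
    [0,0,0,0,0,0,185],
    [0,0,0,0,0,0,185],
    [0,0,0,0,0,0,185],
    [0,0,0,0,0,0,185],
    [0,0,0,0,0,0,185],
    [0,0,0,0,0,0,185],
  ],
)

```text
time_s: 8.52
position: [0.5248, -0.0787, 0.0092]
tool_rot: [-0.0, -0.137, 0.991, 0.0]
contact_force: [-5.8, 0.6, 13.5]
gripper_width: 0.0387
```

```bash
python3 - <<'E'
from h import *
s=ctrl.sense();print(s["time_s"],s["position"],s["contact_force"],s["gripper_width"])
im=imaging.capture("top")[:,:,::-1]; cv2.imwrite("pics/t9f.png",im)
a=im[210:280,280:360]; cv2.imwrite("pics/t9.png",cv2.resize(cv2.convertScaleAbs(a,alpha=1.8),None,fx=8,fy=8,interpolation=cv2.INTER_CUBIC))
E
```

```text
8.525 [ 0.52484714 -0.07872339  0.0091916 ] [-5.80229855  0.59790727 13.47627062] 0.03869588773969077
```

View pics/t9.png

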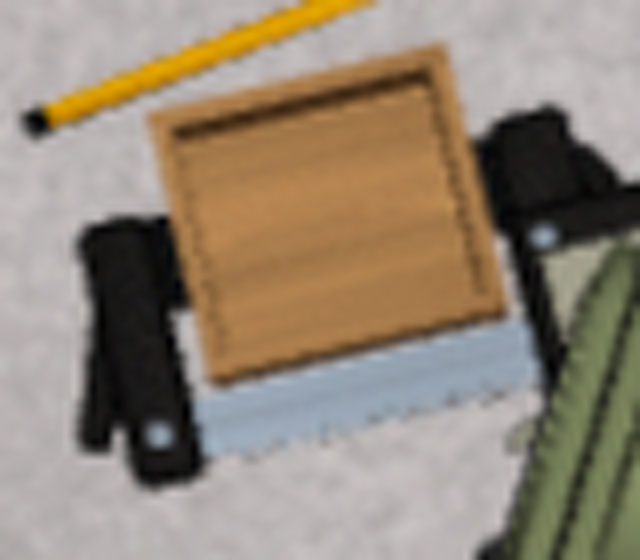

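```bash
python3 -c "
from station import ctrl
print(ctrl.hand_in()); s=ctrl.sense(); print(s['time_s'],s['gripper_width'],s['contact_force'])"
```

```text
the job is handed in; nothing more can be done
None
the job is handed in; nothing more can be done
```

I pumped the clamp closed by its trigger in two strokes and handed the job in at about 8.5 s, with the trigger still squeezed at the 20 N grip setting.

- **First stroke:** it went right to the trigger's stop, with the fingers 34.0 mm apart. I then opened fully, and the trigger came right out.
- **Second stroke:** it stalled at 38.7 mm, which I work out as a trigger angle of about 0.21 rad. That is short of 0.22 rad, so the jaws bear on the box. The limit is only narrowly met, but the wrist picture also shows a gap between trigger and handle that was closed after the first stroke.
- **Last checks:** the opening held between 38.7 and 38.9 mm over the last second or so. The final top view shows both pads against the box, and the side view shortly before shows it flat on the table. The pictures show nothing else disturbed.
- **Not measured:** I could not read the pad force directly. The 1.7 N per newton rule puts it at about 24 N.
- **Disagreement:** the wrist still read about 13 N upward at the end. I took it for friction from the fingers swinging forward as they close, did not confirm that, and left it. The sideways force had dropped below 1 N.

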